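Line up the reagent bottles by height

ROBOT

A 6-joint arm with a two-finger parallel gripper is mounted at the origin on the work surface. World frame = base frame: x ahead of the robot, y to its left, z up, the work surface at z = 0. Lengths are in m, angles in rad, forces in N, time in s.
With the tool pointing down it reaches from about 0.35 to 0.775 m from the base axis. Payload 7.3 kg.
Tool frame: the origin (TCP) lies between the finger pads; the fingertips stand 8 mm ahead of it and the grasp point (between the pads) lies 11 mm behind it (robot.nose_length is the distance from the TCP to the fingertips, in m); z points along the fingers, y is the line along which they close (so a half turn about z gives the same grasp; the last joint's range is limited). The gripper opens to 92 mm and grips with 3 to 60 N. Pads are 19 mm wide; open, the fingers measure 130 mm over their backs; the gripper's body (75 mm by 190 mm) begins 47 mm behind the grasp point.
Start: joints at [1.122, 0.342, 1.524, -0, 1.275, -0.146], TCP at [0.157, 0.501, 0.199] pointing down, gripper open.
Joint ranges: [-2.53, 2.53], [-0.77, 2.02], [0.04, 2.7], [-1, 4.14], [0.28, 2.66], [-3.11, 3.11]. Speed limits (rad/s): [2.57, 2.57, 3.14, 3.14, 3.14, 3.14].

INTERFACE

Orientations are given as [roll, pitch, yaw] about the fixed x, y, z axes, in that order (R = Rz(yaw) Ry(pitch) Rx(roll)).
In Python, from cell import robot gives the robot as it stands. The module is installed in compiled form; this text tells all that it offers.
- The arm moves only by the shell command python3 -m jog 'ROWS' [FORCE]. ROWS is JSON, a list that holds one entry, the list of rows, each a list of 5 numbers: the gripper's target within -1 to 1 (fully open at 1, half-way at 0, shut at -1), then the shift along the tool's x, y, z in m, then the turn about the tool's z in rad. A call has 1 to 5 rows; each row is the pose to reach, as a shift and turn from the pose commanded when the call began, along the tool's axes at that moment; what a row does not reach only later rows make up. A row lasts 1/12 s, in which the tool goes at most 41.7 mm and 7.16 degrees, less where a joint would pass 70% of its speed; a pose out of reach is approached as far as the arm can. A call with a gripper value outside its range is refused whole. The fingers move at their own pace and stop on an object; FORCE is the grip in N (left out, the last holds). Time passes only in rows, so rows that repeat a pose let the fingers close. It gives the time, the measured TCP pose, the force, the opening and the grip force at its end, in the units of the state.
- robot.observe(): the state, without advancing time (a new reading comes with each control period).
- robot.read_camera(name): name is "side" or "top"; returns the picture (400x640x3 uint8, red, green, blue); there is no depth.
- robot.camera_model(name): a dict with "camera_matrix" (3x3 intrinsics, pixels), "position" and "attitude" of the camera in the world. Camera axes: x right, y down, z forward; pixel columns grow to the right and rows downward; lengths in m; the calibration is good to about 2 mm. A picture is of the moment at which its call begins. camera_model takes no time and is no camera call.
- robot.hand_in(): hands the job in; it is judged then, once.
The state is a dict: "time": time; "qpos": joint angles; "qvel": joint speeds; "joint_efforts": joint torques, N m; "tool_pos": TCP position; "tool_rot": TCP orientation; "contact_force": force on the tool from outside, world axes, zero at the start; "torque": the same for the moment, N m; "opening": finger opening in m; "grip_force": force on a finger pad.
Only numpy, scipy, OpenCV 4.12 (cv2) and the standard library are available. Lean on these libraries where they do the work, as an engineer would, in place of code of your own. Each camera call takes 0.05 s, during which the arm holds its last target. There are 200 camera calls.

TASK

Line up the four white reagent bottles on the low grey board in order of height, one standing centred on each black round mark: the tallest beside the upright steel end plate, then each next shorter one, so that the shortest stands at the other end. Keep the bottles upright throughout, caps up, and leave the glass beaker standing where it is.

Things in the scene. Friction and masses are not known exactly. Their poses are not given: they have to be found in the camera images.
- bottle_q: the tallest of the four reagent bottles: an upright straight-sided white plastic bottle with a black screw cap as wide as the body and a light grey blank label band, 140 mm tall cap included, 44 mm in diameter; the cap is the top 20 mm. It stands loose on the table. Origin: centre of its underside; z up its axis. Mass 170 g, more or less by a third
- bottle_r: the second tallest of the four reagent bottles: an upright straight-sided white plastic bottle with a black screw cap as wide as the body and a light grey blank label band, 110 mm tall cap included, 56 mm in diameter; the cap is the top 20 mm. It stands loose on the table. Origin: centre of its underside; z up its axis. Mass 220 g, more or less by a third
- bottle_p: the third tallest of the four reagent bottles: an upright straight-sided white plastic bottle with a black screw cap as wide as the body and a light grey blank label band, 85 mm tall cap included, 52 mm in diameter; the cap is the top 20 mm. It stands loose on the table. Origin: centre of its underside; z up its axis. Mass 140 g, more or less by a third
- bottle_s: the shortest of the four reagent bottles: an upright straight-sided white plastic bottle with a black screw cap as wide as the body and a light grey blank label band, 60 mm tall cap included, 48 mm in diameter; the cap is the top 20 mm. It stands loose on the table. Origin: centre of its underside; z up its axis. Mass 90 g, more or less by a third
- mark_1: one of the four black round marks, flat rubber discs 70 mm in diameter and 2 mm thick, fixed in a straight row with 95 mm between centres on a low fixed grey board (riser, 460 x 120 mm, 18 mm high). Number 1 of 4 counted along the row; either mark_1 or mark_4 is next to the end plate. Origin: centre of its underside, 18 mm above the table (its upper face is at 20 mm); y along the row from mark_4 towards mark_1, x across the row, away from the robot, z up
- mark_2: one of the four black round marks, flat rubber discs 70 mm in diameter and 2 mm thick, fixed in a straight row with 95 mm between centres on a low fixed grey board (riser, 460 x 120 mm, 18 mm high). Number 2 of 4 counted along the row; either mark_1 or mark_4 is next to the end plate. Origin: centre of its underside, 18 mm above the table (its upper face is at 20 mm); y along the row from mark_4 towards mark_1, x across the row, away from the robot, z up
- mark_3: one of the four black round marks, flat rubber discs 70 mm in diameter and 2 mm thick, fixed in a straight row with 95 mm between centres on a low fixed grey board (riser, 460 x 120 mm, 18 mm high). Number 3 of 4 counted along the row; either mark_1 or mark_4 is next to the end plate. Origin: centre of its underside, 18 mm above the table (its upper face is at 20 mm); y along the row from mark_4 towards mark_1, x across the row, away from the robot, z up
- mark_4: one of the four black round marks, flat rubber discs 70 mm in diameter and 2 mm thick, fixed in a straight row with 95 mm between centres on a low fixed grey board (riser, 460 x 120 mm, 18 mm high). Number 4 of 4 counted along the row; either mark_1 or mark_4 is next to the end plate. Origin: centre of its underside, 18 mm above the table (its upper face is at 20 mm); y along the row from mark_4 towards mark_1, x across the row, away from the robot, z up
- end_plate: upright bare steel plate, 90 mm across the row, 4 mm thick, 100 mm high, fixed on the board at one end of the row, its centre about 65 mm past the centre of the last mark; on either end, it varies. (The other end has only a grey stop block 12 mm high.) Origin: centre of its underside, on the board 18 mm above the table; z up
- beaker: empty open glass beaker, 60 mm across the rim, 80 mm high, 90 g, standing loose among the bottles on the table; not to be disturbed. Origin: centre of its underside; z up
There are look-alikes about, which are no part of the job. Leave any red look-alike of the bottle_s alone.

How it is judged:
At the end, for the whole second after the job is handed in: From the end plate, the 140, 110, 85 and 60 mm bottles stand on the first to fourth mark: axis within 15 mm of the mark's centre, underside within about 6 mm of its upper face, upright within 0.1 rad, still; the beaker upright (0.15 rad) and within 30 mm of its start (((horizontal distance between end_plate and mark_1 below 0.1 m and horizontal distance between bottle_q and mark_1 below 0.015 m and horizontal distance between bottle_r and mark_2 below 0.015 m and horizontal distance between bottle_p and mark_3 below 0.015 m and horizontal distance between bottle_s and mark_4 below 0.015 m) or (horizontal distance between end_plate and mark_4 below 0.1 m and horizontal distance between bottle_q and mark_4 below 0.015 m and horizontal distance between bottle_r and mark_3 below 0.015 m and horizontal distance between bottle_p and mark_2 below 0.015 m and horizontal distance between bottle_s and mark_1 below 0.015 m)) and height (world z) of bottle_q between 0.015 and 0.026 m and angle between each of bottle_q, bottle_r, bottle_p, bottle_s's own z axis and vertical below 0.1 rad and linear speed of each of bottle_q, bottle_r, bottle_p, bottle_s below 0.02 m/s and angular speed of each of bottle_q, bottle_r, bottle_p, bottle_s below 0.2 rad/s and height (world z) of bottle_r between 0.015 and 0.026 m and height (world z) of bottle_p between 0.015 and 0.026 m and height (world z) of bottle_s between 0.015 and 0.026 m and distance of beaker from where it was at the start of the episode below 0.03 m and angle between beaker's own z axis and vertical below 0.15 rad); the robot touches nothing.
It fails at once if a bottle is tipped more than 0.7 rad (angle between any of bottle_q, bottle_r, bottle_p, bottle_s's own z axis and vertical above 0.7 rad).
It fails at once if the beaker is moved more than 30 mm or tipped more than 0.5 rad (distance of beaker from where it was at the start of the episode above 0.03 m or angle between beaker's own z axis and vertical above 0.5 rad).
It also fails if it takes over 106 s, if anything falls off the work surface, if the arm or the gripper's body presses on something with over 40 N, if the wrist force passes 120 N, or if a joint passes its speed limit or range.

## Working session

There is one attempt and no reset: what is moved stays moved. The work goes in short steps, Python scripts to look and compute and a shell command to move; the robot and the scene stay as the last step left them, time stands still between calls to the robot, and variables do not carry over. Pictures are saved under pics/ and viewed, at most 14 in all, crops included, and the job is handed in when it is done.

```bash
mkdir -p pics
python3 - <<'E'
from cell import robot
import cv2
for n in("side","top"):
    im=robot.read_camera(n); cv2.imwrite(f"pics/{n}0.png",im[:,:,::-1]); m=robot.camera_model(n); print(n,m)
s=robot.observe();print(s)
E
```

```text
side {'camera_matrix': array([[500.19559555,   0.        , 321.7500807 ],
       [  0.        , 500.19559555, 202.31076476],
       [  0.        ,   0.        ,   1.        ]]), 'position': array([ 0.25692269, -0.81757145,  0.82250846]), 'attitude': array([-2.30815839, -0.01359994, -0.2953844 ])}
top {'camera_matrix': array([[418.16184572,   0.        , 323.40932971],
       [  0.        , 418.16184572, 198.55333492],
       [  0.        ,   0.        ,   1.        ]]), 'position': array([ 0.40090776, -0.00286334,  1.11100527]), 'attitude': array([-3.05959451,  0.0076229 , -1.54808069])}
{'time': 0.1, 'qpos': array([ 1.12201119e+00,  3.42618629e-01,  1.52491436e+00, -1.62391053e-05,
        1.27542865e+00, -1.45979324e-01]), 'qvel': array([-0.00028504, -0.00082161, -0.00082365,  0.00064997, -0.00028046,
        0.00076101]), 'joint_efforts': array([ 2.90104872e-03, -4.32003808e+01, -2.44694084e+01,  7.20033492e-02,
        5.25138946e-02, -2.58275441e-05]), 'tool_pos': array([0.15634961, 0.50075149, 0.19843485]), 'tool_rot': array([-3.14023597e+00, -1.83769679e-04,  2.83879145e+00]), 'contact_force': array([ 0.34015715,  0.16184604, -0.38790101]), 'torque': array([ 0.02647678, -0.00049675,  0.04968907]), 'grip_force': 0.0, 'opening': 0.09171354762445871}
```

View pics/side0.png

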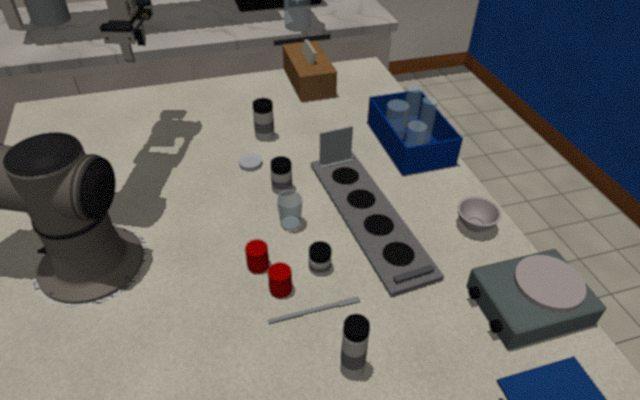

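View pics/top0.png

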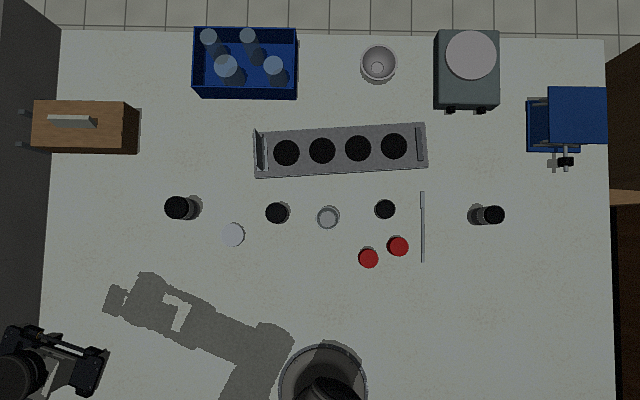

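The side view shows, from left to right: a 110 mm bottle at (263,118), an 85 mm at (281,172), the beaker at (290,210), the short one at (320,257) and the tall one at (355,345). The end plate is at (337,145), the +y end. The top view shows the marks at (287,152) to (394,146), caps at (180,207), (277,212), (384,209) and (494,215), and the plate on the left.

```bash
cat > h.py <<'E'
from cell import robot
import cv2,numpy as np
from scipy.spatial.transform import Rotation as R
def cast(n,uv,z):
    m=robot.camera_model(n);d=R.from_euler('xyz',m["attitude"]).as_matrix()@np.linalg.inv(m["camera_matrix"])@[*uv,1]
    p=m["position"];return p+d*(z-p[2])/d[2]
def dark(im,t=40,a=(60,3000)):
    k=(im.max(2)<t).astype(np.uint8)
    n,_,s,c=cv2.connectedComponentsWithStats(k)
    return [(c[i],s[i]) for i in range(1,n) if a[0]<s[i][4]<a[1]]
E
python3 - <<'E'
from h import *
for n in("side","top"):
    im=cv2.imread(f"pics/{n}0.png")
    for c,s in dark(im,45):
        if n=="top" and not(120<c[1]<230 and 150<c[0]<520): continue
        if n=="side" and not(90<c[1]<350 and 250<c[0]<430): continue
        print(n,c.round(1),s,*[(z,cast(n,c,z)[:2].round(3)) for z in(.02,.06,.085,.11,.14)])
E
```

```text
side [262.4 105.8] [254  99  18  15 227] (0.02, array([0.479, 0.489])) (0.06, array([0.468, 0.424])) (0.085, array([0.461, 0.383])) (0.11, array([0.454, 0.343])) (0.14, array([0.446, 0.294]))
side [280.6 165.3] [272 157  19  17 271] (0.02, array([0.464, 0.191])) (0.06, array([0.453, 0.14 ])) (0.085, array([0.447, 0.109])) (0.11, array([0.44 , 0.078])) (0.14, array([0.433, 0.04 ]))
side [345.  175.4] [333 168  25  16 333] (0.02, array([0.611, 0.105])) (0.06, array([0.593, 0.059])) (0.085, array([0.582, 0.031])) (0.11, array([0.571, 0.002])) (0.14, array([ 0.558, -0.033]))
side [360.8 198.6] [348 190  27  18 389] (0.02, array([0.619, 0.011])) (0.06, array([ 0.601, -0.03 ])) (0.085, array([ 0.59 , -0.056])) (0.11, array([ 0.578, -0.082])) (0.14, array([ 0.565, -0.113]))
side [378.3 224.6] [364 215  29  20 466] (0.02, array([ 0.627, -0.083])) (0.06, array([ 0.608, -0.12 ])) (0.085, array([ 0.597, -0.143])) (0.11, array([ 0.585, -0.166])) (0.14, array([ 0.571, -0.193]))
side [319.7 252.2] [310 242  21  21 356] (0.02, array([ 0.474, -0.127])) (0.06, array([ 0.463, -0.161])) (0.085, array([
[... 1936 characters left out ...]
 -0.147])) (0.085, array([ 0.463, -0.144])) (0.11, array([ 0.461, -0.14 ])) (0.14, array([ 0.459, -0.136]))
top [276.4 212.8] [265 203  24  21 373] (0.02, array([0.45 , 0.129])) (0.06, array([0.448, 0.125])) (0.085, array([0.447, 0.122])) (0.11, array([0.446, 0.119])) (0.14, array([0.445, 0.115]))
top [493.4 214.2] [481 205  24  19 323] (0.02, array([ 0.459, -0.436])) (0.06, array([ 0.457, -0.42 ])) (0.085, array([ 0.456, -0.41 ])) (0.11, array([ 0.454, -0.4  ])) (0.14, array([ 0.453, -0.388]))
top [474.4 216.4] [467 208  18  17 137] (0.02, array([ 0.452, -0.386])) (0.06, array([ 0.45 , -0.372])) (0.085, array([ 0.449, -0.363])) (0.11, array([ 0.448, -0.355])) (0.14, array([ 0.447, -0.344]))
```

```bash
python3 -m jog '[[[1,0,0,0,0.12],[1,0,0,0,0.24],[1,0,0,0,0.36],[1,0,0,0,0.48],[1,0,0,0,0.6]]]' >/dev/null
python3 -m jog '[[[1,0,0,0,0.12],[1,0,0,0,0.24],[1,0,0,0,0.36],[1,0,0,0,0.48],[1,0,0,0,0.6]]]' >/dev/null
python3 -m jog '[[[1,0,0,0,0.07],[1,0,0,0,0.07]]]'
```

```text
time: 1.1
tool_pos: [0.1564, 0.5009, 0.1986]
tool_rot: [-3.141, 0.001, 1.566]
contact_force: [-0.2, -0.4, -0.4]
opening: 0.0918
grip_force: 0.0
```

```bash
python3 -m jog '[[[1,-0.017,0.036,0,0],[1,-0.034,0.072,0,0],[1,-0.051,0.108,0,0],[1,-0.068,0.144,0,0],[1,-0.085,0.18,0,0]]]' >/dev/null
python3 -m jog '[[[1,-0.018,0.04,0,0],[1,-0.036,0.08,0,0],[1,-0.054,0.119,0,0],[1,-0.054,0.119,0,0],[1,-0.054,0.119,0,0]]]'
python3 - <<'E'
from h import *
for n in("side","top"): cv2.imwrite(f"pics/{n}1.png",robot.read_camera(n)[:,:,::-1])
a=cv2.imread("pics/side1.png")[60:220,180:340];cv2.imwrite("pics/c1.png",cv2.resize(a,None,fx=3.5,fy=3.5))
E
```

```text
time: 1.93
tool_pos: [0.4573, 0.3598, 0.1982]
tool_rot: [-3.141, 0.001, 1.567]
contact_force: [-0.7, -0.1, 0.1]
opening: 0.0919
grip_force: 0.0
```

View pics/c1.png

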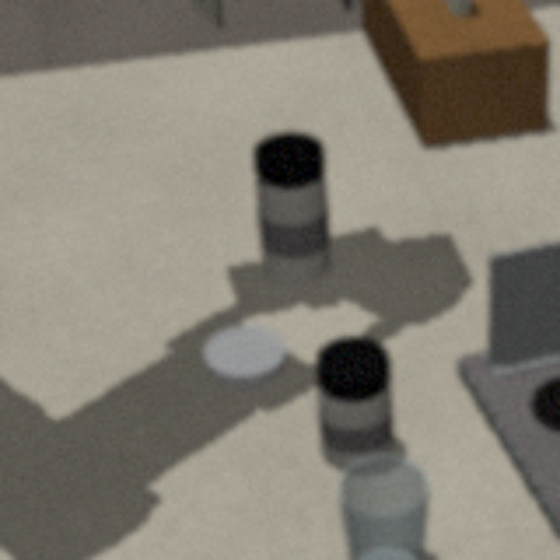

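The crop shows the fingertips at crop (220,10) and (347,5), straddling the 110 mm bottle's cap at (290,158). I can go down.

```bash
python3 -m jog '[[[1,0.001,-0.001,0.035,0],[1,0.001,-0.002,0.07,0],[1,0.001,-0.002,0.105,0],[1,0.001,-0.002,0.134,0],[1,0.001,-0.002,0.134,0]]]' 
python3 -m jog '[[[-1,0,0,0,0],[-1,0,0,0,0],[-1,0,0,0,0],[-1,0,0,0,0],[-1,0,0,0,0]]]' 20 
python3 -m jog '[[[-1,0,0,0,0],[-1,0,0,0,0],[-1,0,0,0,0],[-1,0,0,0,0],[-1,0,0,0,0]]]' 20
```

```text
time: 2.45
tool_pos: [0.4478, 0.3616, 0.0596]
tool_rot: [-3.132, 0.006, 1.572]
contact_force: [0.1, -1.3, -0.5]
opening: 0.0917
grip_force: 0.0
time: 2.87
tool_pos: [0.454, 0.3631, 0.0667]
tool_rot: [3.139, -0.002, 1.569]
contact_force: [-0.3, 0.4, -0.7]
opening: 0.0629
grip_force: 0.0
time: 3.28
tool_pos: [0.4539, 0.3629, 0.066]
tool_rot: [3.14, -0.001, 1.569]
contact_force: [0.8, -1.3, 6.0]
opening: 0.0556
grip_force: 20.0
```

```bash
python3 -m jog '[[[-1,0,0,-0.02,0],[-1,0,0,-0.05,0],[-1,0,0,-0.08,0],[-1,0,0,-0.11,0],[-1,0,0,-0.13,0]]]'
python3 -m jog '[[[-1,-0.02,0.01,0,0],[-1,-0.05,0.025,0,0],[-1,-0.08,0.04,0,0],[-1,-0.11,0.055,0,0],[-1,-0.14,0.07,0,0]]]'
python3 -m jog '[[[-1,-0.03,0.015,0,0],[-1,-0.06,0.03,0,0],[-1,-0.09,0.045,0,0],[-1,-0.12,0.06,0,0],[-1,-0.15,0.07,0,0]]]'
python3 -m jog '[[[-1,-0.03,0.012,0,0],[-1,-0.05,0.02,0,0],[-1,-0.06,0.024,0,0],[-1,-0.06,0.024,0,0],[-1,-0.06,0.024,0,0]]]'
python3 - <<'E'
from h import *
for n in("side","top"): cv2.imwrite(f"pics/{n}2.png",robot.read_camera(n)[:,:,::-1])
E
```

```text
time: 3.7
tool_pos: [0.4536, 0.3627, 0.1976]
tool_rot: [3.14, -0.001, 1.569]
contact_force: [0.6, 0.3, -0.8]
opening: 0.0551
grip_force: 20.0
time: 4.12
tool_pos: [0.523, 0.2209, 0.1946]
tool_rot: [-3.14, 0.0, 1.569]
contact_force: [0.8, 0.4, -1.8]
opening: 0.0557
grip_force: 20.0
time: 4.53
tool_pos: [0.5933, 0.0705, 0.1943]
tool_rot: [-3.141, -0.0, 1.568]
contact_force: [-0.4, -0.6, -1.8]
opening: 0.0554
grip_force: 20.0
time: 4.95
tool_pos: [0.6161, 0.0127, 0.1944]
tool_rot: [-3.14, -0.001, 1.568]
contact_force: [0.6, 0.9, -1.9]
opening: 0.0555
grip_force: 20.0
```

View pics/side2.png

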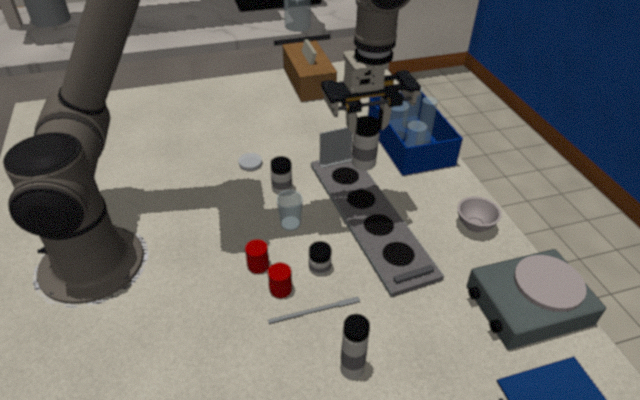

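The bottle hangs upright at (367,140), above the row. I'll lower it onto mark 2.

```bash
python3 -m jog '[[[-1,0,0.002,0.03,0],[-1,0,0.002,0.06,0],[-1,0,0.002,0.085,0],[-1,0,0.002,0.1,0],[-1,0,0.002,0.104,0]]]'
python3 -m jog '[[[-1,0,0,0.001,0],[-1,0,0,0.002,0],[-1,0,0,0.003,0],[-1,0,0,0.004,0],[-1,0,0,0.004,0]]]'
```

```text
time: 5.47
tool_pos: [0.6161, 0.0142, 0.0879]
tool_rot: [-3.136, -0.001, 1.571]
contact_force: [-1.1, 0.2, -1.1]
opening: 0.0559
grip_force: 20.0
time: 5.88
tool_pos: [0.619, 0.0123, 0.0879]
tool_rot: [3.14, 0.0, 1.569]
contact_force: [-0.3, 0.0, -2.0]
opening: 0.0555
grip_force: 20.0
```

```bash
python3 -m jog '[[[-1,0,0,0.001,0],[-1,0,0,0.001,0],[-1,0,0,0.0015,0],[-1,0,0,0.002,0],[-1,0,0,0.002,0]]]'
python3 -m jog '[[[-1,0,0,0.0005,0],[-1,0,0,0.001,0],[-1,0,0,0.001,0]]]'
```

```text
time: 6.3
tool_pos: [0.6188, 0.0121, 0.086]
tool_rot: [3.141, 0.0, 1.569]
contact_force: [-1.6, -0.8, 4.9]
opening: 0.0553
grip_force: 20.0
time: 6.55
tool_pos: [0.6191, 0.0121, 0.0858]
tool_rot: [3.14, 0.0, 1.569]
contact_force: [-1.7, -0.8, 8.4]
opening: 0.0555
grip_force: 20.0
```

```bash
python3 -m jog '[[[0,0,0,0,0],[0.5,0,0,0,0],[1,0,0,0,0],[1,0,0,0,0],[1,0,0,0,0]]]'
python3 -m jog '[[[1,0,0,-0.015,0],[1,0,0,-0.04,0],[1,0,0,-0.075,0],[1,0,0,-0.105,0],[1,0,0,-0.125,0]]]'
python3 -m jog '[[[1,0.02,-0.034,0,0],[1,0.04,-0.068,0,0],[1,0.06,-0.102,0,0],[1,0.08,-0.136,0,0],[1,0.109,-0.172,0,0]]]'
python3 -m jog '[[[1,0,0,0,0],[1,0,0,0.02,0],[1,0,0,0.05,0],[1,0,0,0.08,0],[1,0,0,0.08,0]]]'
python3 - <<'E'
from h import *
im=robot.read_camera("side");cv2.imwrite("pics/side3.png",im[:,:,::-1])
E
```

```text
time: 6.97
tool_pos: [0.6185, 0.0122, 0.0838]
tool_rot: [-3.141, -0.0, 1.569]
contact_force: [-0.2, -0.7, -0.4]
opening: 0.0775
grip_force: 0.0
time: 7.38
tool_pos: [0.6194, 0.0122, 0.2122]
tool_rot: [3.138, 0.0, 1.569]
contact_force: [0.5, -0.1, 0.0]
opening: 0.092
grip_force: 0.0
time: 7.8
tool_pos: [0.4484, 0.1188, 0.2088]
tool_rot: [-3.141, 0.0, 1.568]
contact_force: [0.7, 0.8, 0.2]
opening: 0.0915
grip_force: 0.0
time: 8.22
tool_pos: [0.4468, 0.1184, 0.1246]
tool_rot: [-3.132, 0.001, 1.569]
contact_force: [-0.9, -0.1, 0.3]
opening: 0.0917
grip_force: 0.0
```

View pics/side3.png

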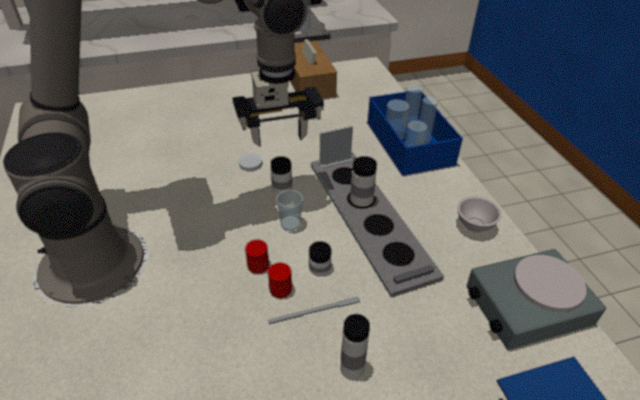

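Bottle r stands at (363,182) on mark 2. The fingers straddle p at (281,172).

```bash
python3 -m jog '[[[1,0.003,0,0.03,0],[1,0.003,0,0.06,0],[1,0.003,0,0.08,0],[1,0.003,0,0.087,0],[1,0.003,0,0.087,0]]]' 
python3 -m jog '[[[-1,0,0,0,0],[-1,0,0,0,0],[-1,0,0,0,0],[-1,0,0,0,0],[-1,0,0,0,0]]]' 20 
python3 -m jog '[[[-1,0,0,0,0],[-1,0,0,0,0],[-1,0,0,0,0],[-1,0,0,0,0],[-1,0,0,0,0]]]' 20
```

```text
time: 8.68
tool_pos: [0.4505, 0.1217, 0.042]
tool_rot: [-3.14, -0.0, 1.569]
contact_force: [1.3, 0.3, 0.2]
opening: 0.0916
grip_force: 0.0
time: 9.1
tool_pos: [0.4509, 0.1218, 0.0428]
tool_rot: [3.14, -0.0, 1.569]
contact_force: [0.2, 0.6, -0.0]
opening: 0.0629
grip_force: 0.0
time: 9.52
tool_pos: [0.4502, 0.1217, 0.0422]
tool_rot: [-3.142, -0.0, 1.569]
contact_force: [-1.8, -0.8, 4.2]
opening: 0.0516
grip_force: 20.0
```

```bash
python3 -m jog '[[[-1,0,0,-0.02,0],[-1,0,0,-0.05,0],[-1,0,0,-0.08,0],[-1,0,0,-0.11,0],[-1,0,0,-0.13,0]]]' >/dev/null
python3 -m jog '[[[-1,-0.025,0.01,0,0],[-1,-0.055,0.025,0,0],[-1,-0.085,0.04,0,0],[-1,-0.115,0.055,0,0],[-1,-0.145,0.07,0,0]]]'
python3 -m jog '[[[-1,-0.02,0.03,0,0],[-1,-0.04,0.06,0,0],[-1,-0.058,0.09,0,0],[-1,-0.058,0.107,0,0],[-1,-0.058,0.107,0,0]]]'
python3 -m jog '[[[-1,0,0,0.03,0],[-1,0,0,0.06,0],[-1,0,0,0.085,0],[-1,0,0,0.1,0],[-1,0,0,0.104,0]]]'
python3 -m jog '[[[-1,0,0,0.001,0],[-1,0,0,0.002,0],[-1,0,0,0.002,0]]]'
```

```text
time: 10.35
tool_pos: [0.5203, -0.0249, 0.1716]
tool_rot: [-3.141, -0.0, 1.569]
contact_force: [1.0, -0.7, -1.7]
opening: 0.0519
grip_force: 20.0
time: 10.77
tool_pos: [0.6293, -0.0831, 0.1701]
tool_rot: [3.141, -0.0, 1.567]
contact_force: [-1.2, 0.8, -2.1]
opening: 0.0515
grip_force: 20.0
time: 11.18
tool_pos: [0.624, -0.0806, 0.0641]
tool_rot: [-3.134, -0.002, 1.569]
contact_force: [-1.0, -0.1, -2.2]
opening: 0.0513
grip_force: 20.0
time: 11.43
tool_pos: [0.6277, -0.0817, 0.0673]
tool_rot: [3.139, 0.0, 1.569]
contact_force: [-0.7, 0.0, -1.7]
opening: 0.0516
grip_force: 20.0
```

```bash
python3 -m jog '[[[-1,0,0,0.001,0],[-1,0,0,0.002,0],[-1,0,0,0.003,0],[-1,0,0,0.003,0],[-1,0,0,0.003,0]]]'
python3 -m jog '[[[-1,0,0,0.0005,0],[-1,0,0,0.001,0],[-1,0,0,0.0015,0],[-1,0,0,0.0015,0]]]'
```

```text
time: 11.85
tool_pos: [0.6269, -0.0817, 0.0631]
tool_rot: [3.141, -0.0, 1.569]
contact_force: [-0.3, 0.1, -1.6]
opening: 0.0514
grip_force: 20.0
time: 12.18
tool_pos: [0.6271, -0.0816, 0.0623]
tool_rot: [3.141, 0.0, 1.569]
contact_force: [-1.5, 0.3, 3.6]
opening: 0.0515
grip_force: 20.0
```

```bash
python3 -m jog '[[[0,0,0,0,0],[0.5,0,0,0,0],[1,0,0,0,0],[1,0,0,0,0],[1,0,0,0,0]]]'
python3 -m jog '[[[1,0,0,-0.015,0],[1,0,0,-0.04,0],[1,0,0,-0.075,0],[1,0,0,-0.105,0],[1,0,0,-0.125,0]]]' >/dev/null
python3 -m jog '[[[1,-0.014,-0.034,0,0],[1,-0.028,-0.068,0,0],[1,-0.042,-0.102,0,0],[1,-0.056,-0.136,0,0],[1,-0.067,-0.163,0,0]]]' >/dev/null
python3 -m jog '[[[1,0,0,0,0],[1,0,0,0.02,0],[1,0,0,0.05,0],[1,0,0,0.08,0],[1,0,0,0.08,0]]]'
python3 - <<'E'
from h import *
im=robot.read_camera("side");cv2.imwrite("pics/side4.png",im[:,:,::-1])
E
```

```text
time: 12.6
tool_pos: [0.627, -0.0817, 0.0613]
tool_rot: [-3.142, -0.0, 1.569]
contact_force: [-0.3, -0.3, -0.6]
opening: 0.0733
grip_force: 0.0
time: 13.85
tool_pos: [0.4611, -0.1468, 0.102]
tool_rot: [-3.134, -0.004, 1.569]
contact_force: [-1.2, 1.0, -1.2]
opening: 0.092
grip_force: 0.0
```

View pics/side4.png

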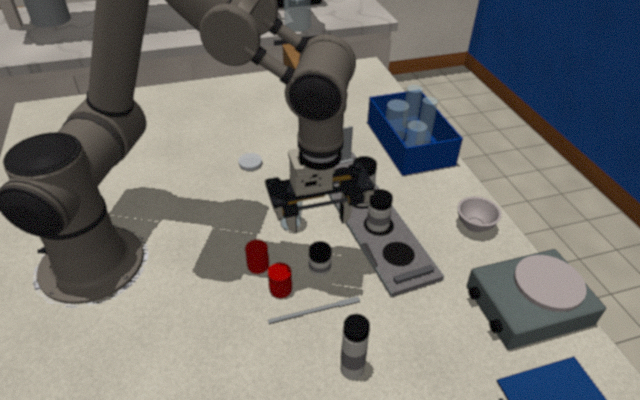

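Bottle p is on mark 3 at (380,210). The fingers straddle s at (320,257), and the red ones are close behind, so I'll narrow the opening before going down.

```bash
python3 -m jog '[[[0.55,0,0,0,0],[0.55,0,0,0,0],[0.55,0,0,0.0,0],[0.55,0,0,0.03,0],[0.55,0,0,0.03,0]]]' 
python3 -m jog '[[[0.55,0,0,0.02,0],[0.55,0,0,0.04,0],[0.55,0,0,0.05,0],[0.55,0,0,0.05,0]]]' 
python3 -m jog '[[[-1,0,0,0,0],[-1,0,0,0,0],[-1,0,0,0,0],[-1,0,0,0,0],[-1,0,0,0,0]]]' 20 
python3 -m jog '[[[-1,0,0,0,0],[-1,0,0,0,0],[-1,0,0,0,0]]]' 20
```

```text
time: 14.32
tool_pos: [0.4625, -0.1476, 0.0747]
tool_rot: [-3.139, -0.002, 1.569]
contact_force: [-2.2, 0.5, -1.2]
opening: 0.0716
grip_force: 0.0
time: 14.65
tool_pos: [0.4629, -0.1479, 0.0258]
tool_rot: [-3.139, -0.001, 1.569]
contact_force: [-0.3, -0.3, 1.2]
opening: 0.0708
grip_force: 0.0
time: 15.07
tool_pos: [0.4645, -0.1486, 0.0274]
tool_rot: [3.14, 0.001, 1.569]
contact_force: [1.4, -0.2, 4.2]
opening: 0.0469
grip_force: 20.0
time: 15.32
tool_pos: [0.4646, -0.1487, 0.0273]
tool_rot: [3.14, 0.001, 1.569]
contact_force: [-0.0, -0.5, 7.5]
opening: 0.0472
grip_force: 20.0
```

```bash
python3 -m jog '[[[-1,0,0,-0.02,0],[-1,0,0,-0.05,0],[-1,0,0,-0.08,0],[-1,0,0,-0.1,0],[-1,0,0,-0.1,0]]]' >/dev/null
python3 -m jog '[[[-1,-0.005,0.03,0,0],[-1,-0.01,0.06,0,0],[-1,-0.015,0.09,0,0],[-1,-0.02,0.12,0,0],[-1,-0.023,0.145,0,0]]]' >/dev/null
python3 -m jog '[[[-1,-0.004,0.025,0,0],[-1,-0.004,0.025,0,0],[-1,-0.004,0.025,0.03,0],[-1,-0.004,0.025,0.06,0],[-1,-0.004,0.025,0.073,0]]]'
python3 -m jog '[[[-1,0,0,0.001,0],[-1,0,0,0.002,0],[-1,0,0,0.003,0],[-1,0,0,0.003,0],[-1,0,0,0.003,0]]]'
```

```text
time: 16.57
tool_pos: [0.6304, -0.1745, 0.0481]
tool_rot: [-3.134, -0.003, 1.569]
contact_force: [-0.6, 0.5, -0.7]
opening: 0.0469
grip_force: 20.0
time: 16.98
tool_pos: [0.6343, -0.1759, 0.0518]
tool_rot: [3.14, 0.001, 1.569]
contact_force: [0.6, 0.2, -0.8]
opening: 0.0473
grip_force: 20.0
```

```bash
python3 -m jog '[[[-1,0,0,0.001,0],[-1,0,0,0.002,0],[-1,0,0,0.003,0],[-1,0,0,0.0035,0],[-1,0,0,0.0035,0]]]'
python3 -m jog '[[[-1,0,0,0.0005,0],[-1,0,0,0.001,0],[-1,0,0,0.0015,0],[-1,0,0,0.0015,0]]]'
```

```text
time: 17.4
tool_pos: [0.6336, -0.1756, 0.0468]
tool_rot: [-3.141, -0.0, 1.569]
contact_force: [0.2, -0.9, -1.8]
opening: 0.0471
grip_force: 20.0
time: 17.73
tool_pos: [0.6339, -0.1759, 0.046]
tool_rot: [3.141, 0.0, 1.569]
contact_force: [-0.3, -1.7, 3.3]
opening: 0.0473
grip_force: 20.0
```

```bash
python3 -m jog '[[[0,0,0,0,0],[0.5,0,0,0,0],[1,0,0,0,0],[1,0,0,0,0],[1,0,0,0,0]]]'
python3 -m jog '[[[1,0,0,-0.03,0],[1,0,0,-0.06,0],[1,0,0,-0.1,0],[1,0,0,-0.14,0],[1,0,0,-0.16,0]]]' >/dev/null
python3 -m jog '[[[1,-0.02,-0.02,0,0],[1,-0.045,-0.04,0,0],[1,-0.07,-0.06,0,0],[1,-0.095,-0.08,0,0],[1,-0.12,-0.1,0,0]]]' >/dev/null
python3 -m jog '[[[1,-0.025,-0.02,0,0],[1,-0.05,-0.04,0,0],[1,-0.075,-0.06,0,0],[1,-0.097,-0.081,0,0],[1,-0.097,-0.081,0,0]]]'
python3 - <<'E'
from h import *
im=robot.read_camera("side");cv2.imwrite("pics/side5.png",im[:,:,::-1])
E
```

```text
time: 18.15
tool_pos: [0.6336, -0.1755, 0.0451]
tool_rot: [-3.141, -0.0, 1.569]
contact_force: [0.6, -0.4, -0.8]
opening: 0.0691
grip_force: 0.0
time: 19.4
tool_pos: [0.4486, -0.3963, 0.2052]
tool_rot: [-3.14, 0.001, 1.564]
contact_force: [-0.1, 0.7, 0.6]
opening: 0.0919
grip_force: 0.0
```

View pics/side5.png

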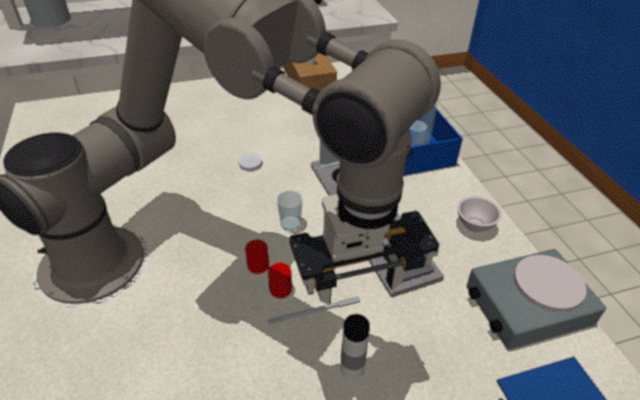

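The fingers are centred over q's cap at (356,326).

```bash
python3 -m jog '[[[1,0,0,0,0],[1,0,0,0.03,0],[1,0,0,0.06,0],[1,0,0,0.09,0],[1,0,0,0.112,0]]]' 
python3 -m jog '[[[-1,0,0,0,0],[-1,0,0,0,0],[-1,0,0,0,0],[-1,0,0,0,0],[-1,0,0,0,0]]]' 20 
python3 -m jog '[[[-1,0,0,0,0],[-1,0,0,0,0],[-1,0,0,0,0],[-1,0,0,0,0],[-1,0,0,0,0]]]' 20
```

```text
time: 19.87
tool_pos: [0.4528, -0.3901, 0.0911]
tool_rot: [-3.14, -0.002, 1.571]
contact_force: [-0.4, -0.4, 0.0]
opening: 0.0918
grip_force: 0.0
time: 20.28
tool_pos: [0.4532, -0.3929, 0.0953]
tool_rot: [3.139, 0.002, 1.569]
contact_force: [-0.6, -0.4, 0.1]
opening: 0.0629
grip_force: 0.0
time: 20.7
tool_pos: [0.4525, -0.3926, 0.094]
tool_rot: [3.141, 0.001, 1.569]
contact_force: [-0.0, -0.2, 2.7]
opening: 0.0433
grip_force: 20.0
```

```bash
python3 -m jog '[[[-1,0,0,-0.02,0],[-1,0,0,-0.05,0],[-1,0,0,-0.085,0],[-1,0,0,-0.12,0],[-1,0,0,-0.145,0]]]' >/dev/null
python3 -m jog '[[[-1,0.02,0,0,0],[-1,0.05,0,0,0],[-1,0.085,0,0,0],[-1,0.12,0,0,0],[-1,0.155,0,0,0]]]' >/dev/null
python3 -m jog '[[[-1,0.035,0,0,0],[-1,0.07,0,0,0],[-1,0.105,0,0,0],[-1,0.14,0,0,0],[-1,0.175,0,0,0]]]'
python3 -m jog '[[[-1,0.035,0,0,0],[-1,0.07,0,0,0],[-1,0.105,0,0,0],[-1,0.14,0,0,0],[-1,0.169,0,0,0]]]' >/dev/null
python3 -m jog '[[[-1,0,0.03,0,0],[-1,0,0.065,0,0],[-1,0,0.1,0,0],[-1,0,0.13,0,0],[-1,0,0.158,0,0]]]' >/dev/null
python3 -m jog '[[[-1,0,0,0,0],[-1,0,0,0,0],[-1,0,0,0,0]]]'
python3 - <<'E'
from h import *
im=robot.read_camera("side");cv2.imwrite("pics/side6.png",im[:,:,::-1])
E
```

```text
time: 21.95
tool_pos: [0.4523, -0.0607, 0.2382]
tool_rot: [-3.141, -0.0, 1.568]
contact_force: [0.6, 0.1, -1.4]
opening: 0.0436
grip_force: 20.0
time: 23.03
tool_pos: [0.6104, 0.1063, 0.2377]
tool_rot: [-3.139, 0.0, 1.569]
contact_force: [-0.3, 0.4, -2.5]
opening: 0.0434
grip_force: 20.0
```

View pics/side6.png

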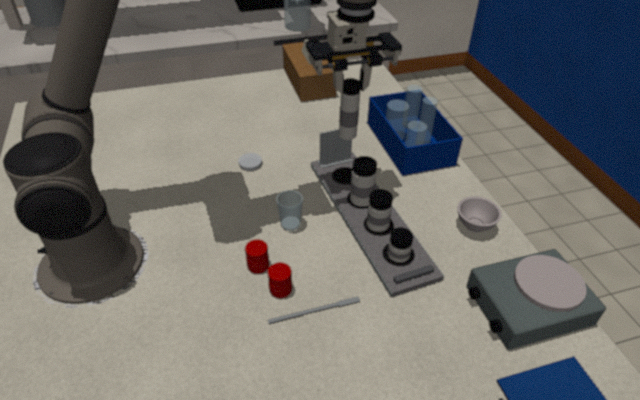

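The other three stand on their marks, and q hangs upright above mark 1 at (350,110).

```bash
python3 -m jog '[[[-1,0,0,0.025,0],[-1,0,0,0.055,0],[-1,0,0,0.085,0],[-1,0,0,0.105,0],[-1,0,0,0.114,0]]]' >/dev/null
python3 -m jog '[[[-1,0,0,0.001,0],[-1,0,0,0.003,0],[-1,0,0,0.005,0],[-1,0,0,0.006,0],[-1,0,0,0.006,0]]]'
python3 -m jog '[[[-1,0,0,0.0005,0],[-1,0,0,0.001,0],[-1,0,0,0.0015,0],[-1,0,0,0.0015,0]]]'
```

```text
time: 23.92
tool_pos: [0.6118, 0.1064, 0.1196]
tool_rot: [3.14, -0.0, 1.569]
contact_force: [-0.1, 0.7, -1.8]
opening: 0.0436
grip_force: 20.0
time: 24.25
tool_pos: [0.6113, 0.1064, 0.117]
tool_rot: [3.142, -0.0, 1.569]
contact_force: [0.3, -0.1, -1.8]
opening: 0.0437
grip_force: 20.0
```

```bash
python3 -m jog '[[[-1,0,0,0.0005,0],[-1,0,0,0.001,0],[-1,0,0,0.0015,0],[-1,0,0,0.002,0],[-1,0,0,0.002,0]]]'
python3 -m jog '[[[-1,0,0,0.0005,0],[-1,0,0,0.001,0],[-1,0,0,0.001,0],[-1,0,0,0.001,0]]]'
```

```text
time: 24.67
tool_pos: [0.6112, 0.1064, 0.1148]
tool_rot: [-3.141, -0.0, 1.569]
contact_force: [-1.2, -0.4, -1.6]
opening: 0.0434
grip_force: 20.0
time: 25.0
tool_pos: [0.6114, 0.1065, 0.1143]
tool_rot: [3.141, -0.0, 1.569]
contact_force: [-1.8, 0.2, 0.8]
opening: 0.0435
grip_force: 20.0
```

Touching. One half-millimetre more, then release, rise and move clear.

```bash
python3 -m jog '[[[-1,0,0,0.0005,0],[-1,0,0,0.0005,0],[-1,0,0,0.0005,0]]]'
python3 -m jog '[[[0,0,0,0,0],[0.5,0,0,0,0],[1,0,0,0,0],[1,0,0,0,0],[1,0,0,0,0]]]'
python3 -m jog '[[[1,0,0,-0.02,0],[1,0,0,-0.05,0],[1,0,0,-0.085,0],[1,0,0,-0.12,0],[1,0,0,-0.13,0]]]'  >/dev/null
python3 -m jog '[[[1,0.035,-0.02,0,0],[1,0.07,-0.04,0,0],[1,0.105,-0.06,0,0],[1,0.14,-0.08,0,0],[1,0.175,-0.1,0,0]]]'  >/dev/null
python3 -m jog '[[[1,0.03,-0.03,0,0],[1,0.06,-0.06,0,0],[1,0.08,-0.09,0,0],[1,0.08,-0.09,0,0],[1,0.08,-0.09,0,0]]]'
python3 - <<'E'
from h import *
for n in("side","top"):
    im=robot.read_camera(n)[:,:,::-1].copy();cv2.imwrite(f"pics/{n}7.png",im)
    for c,s in dark(im,45):
        if n=="top" and not(120<c[1]<230 and 250<c[0]<520): continue
        if n=="side" and not(90<c[1]<350 and 300<c[0]<430): continue
        print(n,c.round(1),s,*[(z,cast(n,c,z)[:2].round(3)) for z in(.072,.097,.122,.152)])
E
```

```text
time: 25.25
tool_pos: [0.6115, 0.1066, 0.1143]
tool_rot: [3.141, -0.0, 1.569]
contact_force: [-1.2, 0.7, 5.5]
opening: 0.0435
grip_force: 20.0
time: 25.67
tool_pos: [0.6112, 0.1063, 0.1133]
tool_rot: [-3.141, -0.0, 1.569]
contact_force: [-0.1, 1.1, -0.2]
opening: 0.0681
grip_force: 0.0
time: 26.92
tool_pos: [0.4203, 0.3628, 0.2435]
tool_rot: [3.142, 0.0, 1.573]
contact_force: [0.8, 0.4, 0.3]
opening: 0.0917
grip_force: 0.0
side [347.3 132.9] [339 126  17  15 214] (0.072, array([0.651, 0.212])) (0.097, array([0.638, 0.177])) (0.122, array([0.625, 0.143])) (0.152, array([0.609, 0.102]))
side [363.6 166. ] [352 157  24  19 387] (0.072, array([0.643, 0.067])) (0.097, array([0.63 , 0.038])) (0.122, array([0.618, 0.008])) (0.152, array([ 0.602, -0.027]))
side [339.3 178.5] [332 170  19  14  89] (0.072, array([0.571, 0.038])) (0.097, array([0.561, 0.01 ])) (0.122, array([ 0.55 , -0.019])) (0.152, array([ 0.538, -0.053]))
side [380.  199.2] [369 190  23  20 379] (0.072, array([ 0.636, -0.056])) (0.097, array([ 0.624, -0.082])) (0.122, array([ 0.611, -0.107])) (0.152, array([ 0.596, -0.138]))
[... 482 characters left out ...]
.152, array([0.588, 0.159]))
top [322.  145.7] [309 130  27  34 627] (0.072, array([0.62 , 0.014])) (0.097, array([0.614, 0.013])) (0.122, array([0.609, 0.013])) (0.152, array([0.603, 0.012]))
top [284.1 148.6] [271 132  29  34 592] (0.072, array([0.61 , 0.109])) (0.097, array([0.605, 0.106])) (0.122, array([0.6  , 0.103])) (0.152, array([0.594, 0.1  ]))
top [358.3 145.8] [345 132  26  29 538] (0.072, array([ 0.621, -0.078])) (0.097, array([ 0.616, -0.076])) (0.122, array([ 0.611, -0.074])) (0.152, array([ 0.604, -0.072]))
top [394.2 144.7] [381 132  27  28 546] (0.072, array([ 0.626, -0.168])) (0.097, array([ 0.62 , -0.164])) (0.122, array([ 0.615, -0.16 ])) (0.152, array([ 0.609, -0.155]))
```

View pics/top7.png

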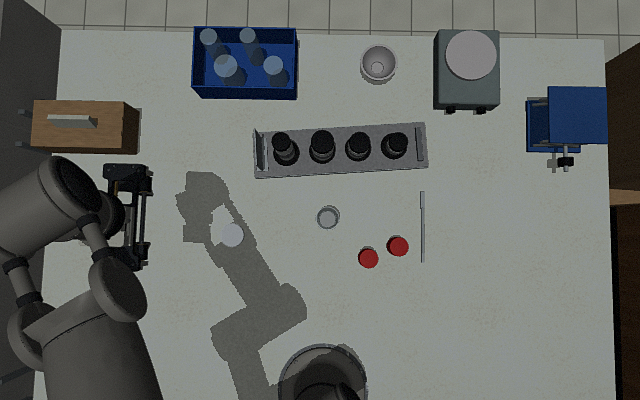

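View pics/side7.png

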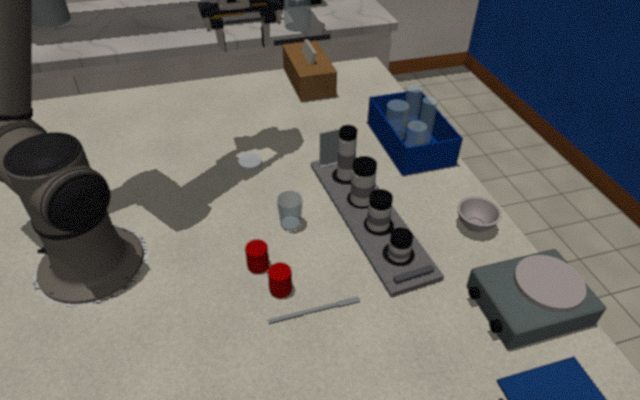

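All four stand upright on their marks: caps at side-view (347,133), (364,166), (380,199) and about (400,238), within roughly 5 mm of the marks. The beaker is still at (328,217) in the top view. Handing in.

```bash
python3 -c "
from cell import robot
print(robot.hand_in())"
```

```text
the job is handed in; nothing more can be done
None
```

I handed the job in at about 27 s with all four bottles upright on their marks, tallest beside the end plate down to shortest, and the beaker where it was; `hand_in()` returned no verdict.

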